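Turn the spice carousel and point out the salt

ROBOT

A 6-joint arm with a two-finger parallel gripper is mounted at the origin on a cart in front of the work surface, level with it; the furniture and walls round the work are solid. World frame = base frame: x ahead of the robot, y to its left, z up, the work surface at z = 0. Lengths are in m, angles in rad, forces in N, time in s.
With the tool pointing down it reaches from about 0.35 to 0.85 m from the base axis. Payload 8.1 kg.
Tool frame: the origin (TCP) lies between the finger pads, 19 mm behind the fingertips; this is the grasp point; z points along the fingers, y is the line along which they close (so a half turn about z gives the same grasp; the last joint's range is limited). The gripper opens to 85 mm and grips with 20 to 120 N. Pads are 22 mm wide; open, the fingers measure 114 mm over their backs; the gripper's body (76 mm by 85 mm) begins 54 mm behind the grasp point. The pads swing forward as they close: fully open they stand 13 mm farther back than shut.
Start: joints at [1.044, 0.13, 1.488, -0, 1.523, -0.085], TCP at [0.257, 0.542, 0.25] pointing down, gripper open.
Joint ranges: [-2.96, 2.96], [-0.89, 2.26], [0.02, 2.5], [-1.34, 4.48], [0, 2.73], [-2.66, 2.66]. Speed limits (rad/s): [2.39, 2.39, 2.79, 3.14, 3.14, 3.14].

INTERFACE

Orientations are given as a 3x3 rotation matrix whose columns are the frame's x, y, z axes.
In Python, from station import * gives the robot as it stands.
- The arm moves only by the shell command python3 -m jog 'ROWS' [FORCE]. ROWS is JSON, a list of rows, each an object of numbers: "x", "y", "z": the shift along the tool's x, y, z in cm; "wx", "wy", "wz": the turn, a rotation vector about the tool's x, y, z in degrees; "claw": the opening, from 0 (shut) to 1 (fully open). In form: [{"x": .., "y": .., "z": .., "wx": .., "wy": .., "wz": .., "claw": ..}, ...]. A call has 1 to 10 rows; each row shifts and turns the commanded pose from where the row before left it, along the tool's axes as they then stand; what a row does not reach is not made up. A row lasts 1/10 s, in which the tool goes at most 50 mm and 8.59 degrees, less where a joint would pass 70% of its speed; a pose out of reach is approached as far as the arm can. A call with a gripper value outside its range is refused whole. The fingers move at their own pace and stop on an object; FORCE is the grip in N (left out, the last holds). Time passes only in rows, so rows that do not move let the fingers close. It gives the time, the measured TCP pose, the force, the opening and the grip force at its end, in the units of the state.
- read_state(): the state, without advancing time (a new reading comes with each control period).
- camera(name): name is "scene" or "top"; returns a dict with "img" (384x512x3 uint8, red, green, blue), "K" (3x3 intrinsics, pixels), "eye" and "orientation" of the camera in the world. Camera axes: x right, y up, looking along -z (the intrinsics and any distortion apply to the point x, -y, -z); pixel columns grow to the right and rows downward; lengths in m; the calibration is good to about 2 mm. A picture is of the moment at which its call begins. There is no depth.
- hand_in(): hands the job in; it is judged then, once.
The state is a dict: "time": time; "joints": joint angles; "dq": joint speeds; "tau": joint torques, N m; "tcp_pos": TCP position; "eef_rot": TCP orientation; "contact_force": force on the tool from outside, world axes, zero at the start; "moment": the same for the moment, N m; "opening": finger opening in m; "finger_force": force on a finger pad.
Only numpy, scipy, OpenCV 4.12 (cv2) and the standard library are available. Lean on these libraries where they do the work, as an engineer would, in place of code of your own. Each camera call takes 0.05 s, during which the arm holds its last target. There are 200 camera calls.

TASK

The cook asks where the salt is. With the fingertips against its wire frame, gently turn the spice carousel until the salt shaker stands in front, on the side that faces the robot, and let go of the frame; then point at the shaker: hold the fingertips just above its cap, within a few centimetres and without touching it, for a good two seconds. Do not touch the shaker or the spice jars, leave them standing upright in the carousel, and disturb nothing else on the worktop.

Things in the scene. Friction and masses are not known exactly. Their poses are not given: they have to be found in the camera images.
- carousel_foot: fixed black foot of the carousel, 180 mm across and 14 mm high; origin on the worktop on the carousel's turning axis, x away from the robot, y to the left: the front, facing the robot, is its -x side. The foot never turns or moves. A wall shelf hangs 0.64 m above the back left part of the worktop (beyond x = 0.66, left of y = -0.02): keep the wrist and forearm clear of it
- carousel (a joint): angle of the carousel on its foot, rad, positive anticlockwise from above; turns either way, more than a full turn, with slight friction (a push of 1 to 5 N at a spoke), and stays where it is left; a sharp jolt topples what stands on it, pushing at 60 mm/s does not. At 0 spoke_a points 45 degrees from the foot's x towards its y; spokes b, c, d follow at 90, 180, 270 degrees more
- carousel_hub (a point): centre of the carousel's tray floor, on the turning axis, 26 mm above the worktop. The tray is round, wooden, 270 mm across, its lip 39 mm above the worktop; a central steel post carries a wooden knob (30 mm across, top 206 mm above the worktop). Four wire spokes, 90 degrees apart, part the tray into quarters, one container in each
- spoke_a (a point): middle of the level bar of one of the carousel's four alike steel wire spokes, 80 mm from the hub axis and 171 mm above the worktop (bar 6 mm thick, level from the hub to 96 mm out, then bent down to the tray at 112 mm). The point turns with the carousel. Push it sideways to turn the carousel
- spoke_b (a point): middle of the level bar of one of the carousel's four alike steel wire spokes, 80 mm from the hub axis and 171 mm above the worktop (bar 6 mm thick, level from the hub to 96 mm out, then bent down to the tray at 112 mm). The point turns with the carousel. Push it sideways to turn the carousel
- spoke_c (a point): middle of the level bar of one of the carousel's four alike steel wire spokes, 80 mm from the hub axis and 171 mm above the worktop (bar 6 mm thick, level from the hub to 96 mm out, then bent down to the tray at 112 mm). The point turns with the carousel. Push it sideways to turn the carousel
- spoke_d (a point): middle of the level bar of one of the carousel's four alike steel wire spokes, 80 mm from the hub axis and 171 mm above the worktop (bar 6 mm thick, level from the hub to 96 mm out, then bent down to the tray at 112 mm). The point turns with the carousel. Push it sideways to turn the carousel
- salt_shaker: salt shaker: clear glass body with a domed metal cap pierced with holes, 44 mm across, 90 mm tall, the shortest container in the carousel; loose; origin at the centre of its underside, z up. It stands about 70 mm from the carousel's axis, never in the front quarter at the start
- salt_top (a point): top of the salt shaker's cap, 90 mm above its underside
- spice_jar_a: spice jar with a flat dark screw lid, 41 mm across, 105 mm tall (top 131 mm above the worktop); loose, in another quarter of the carousel; origin at the centre of its underside
- spice_jar_b: spice jar with a flat dark screw lid, 41 mm across, 105 mm tall (top 131 mm above the worktop); loose, in another quarter of the carousel; origin at the centre of its underside
- spice_jar_c: spice jar with a flat dark screw lid, 41 mm across, 105 mm tall (top 131 mm above the worktop); loose, in another quarter of the carousel; origin at the centre of its underside
- pepper_mill: turned dark wooden pepper mill, 58 mm across, 170 mm tall, standing on the worktop right of the carousel; loose; origin at the centre of its underside
- mug: white mug, 80 mm across (113 mm with its handle), 91 mm tall, standing left of the carousel; loose; origin at the centre of its underside
- dish: small footed white dish, 88 mm across, 34 mm high, right of the carousel; loose; origin at the centre of its underside
- spoon: teaspoon, 138 mm long, lying on the worktop at the right front; loose; origin at its middle on the underside, its length along x
Mind the look-alikes: they are no part of the job. Leave any orange or pink look-alike of the spice_jar_b alone. What is shaped like the spice_jar_c but red is not meant.

How it is judged:
By the outcome, as a careful person would: the job done as asked, in the order asked, and still so for the second after the job is handed in, with the robot touching nothing.
It also fails if it takes over 56 s, if anything falls off the work surface, if the arm or the gripper's body presses on something with over 40 N, if the wrist force passes 120 N, or if a joint passes its speed limit or range.

## Working session

There is one attempt and no reset: what is moved stays moved. The work goes in short steps, Python scripts to look and compute and a shell command to move; the robot and the scene stay as the last step left them, time stands still between calls to the robot, and variables do not carry over. Pictures are saved under pics/ and viewed, at most 10 in all, crops included, and the job is handed in when it is done.

```bash
mkdir -p pics; ls; python3 - <<'E'
from station import *
import cv2,numpy as np
s=read_state()
print(s['time'],s['tcp_pos'],np.round(s['eef_rot'],3).tolist(),s['opening'])
ims=[]
for n in("scene","top"):
    c=camera(n);cv2.imwrite(f'pics/{n}0.png',cv2.cvtColor(c['img'],cv2.COLOR_RGB2BGR))
    print(n,c['K'].tolist() if hasattr(c['K'],'tolist') else c['K'],c['eye'],np.round(c['orientation'],4).tolist(),[k for k in c])
E
```

```text
pics
0.0 [0.25625824 0.54194129 0.24891573] [[-0.904, 0.428, -0.001], [0.428, 0.904, -0.002], [0.0, -0.002, -1.0]] 0.08511737677674389
scene [[390.9949186793953, 0.0, 249.09300716986962], [0.0, 390.9949186793953, 188.6793381980524], [0.0, 0.0, 1.0]] [0.62839445 0.88263398 1.1199555 ] [[-0.9945, -0.0647, 0.0827], [0.1041, -0.7108, 0.6957], [0.0137, 0.7004, 0.7136]] ['img', 'K', 'eye', 'orientation']
top [[471.72124131466904, 0.0, 262.4429326191185], [0.0, 471.72124131466904, 200.5166036648605], [0.0, 0.0, 1.0]] [ 0.25445907 -0.10861921  1.37084732] [[-0.0001, 0.9805, -0.1964], [-0.9998, -0.0038, -0.0188], [-0.0192, 0.1963, 0.9803]] ['img', 'K', 'eye', 'orientation']
```

View pics/scene0.png

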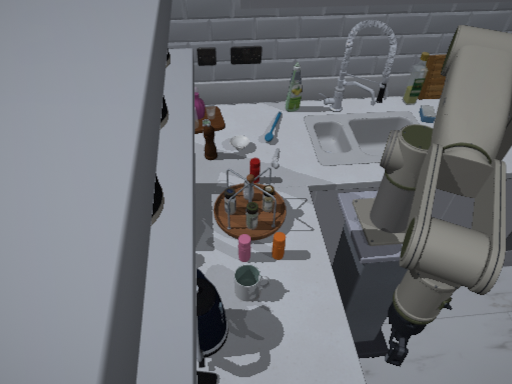

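View pics/top0.png

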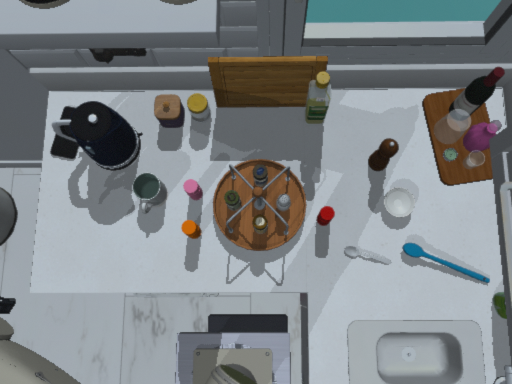

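The top view has the carousel at about (260,205). It holds four containers: back (260,175), left (232,200), front (261,225) and right (284,202). The right one has a pale metallic cap, so it is the likely salt. The orange (190,229), pink (192,188) and red (326,215) look-alikes stand on the worktop. I'll enlarge to confirm.

```bash
cat > h.py <<'E'
from station import *
import cv2,numpy as np
def ray(c,u,v):
    K=c['K'];d=np.array([(u-K[0][2])/K[0][0],-(v-K[1][2])/K[1][1],-1.]);return np.array(c['eye']),np.array(c['orientation'])@d
def onz(c,u,v,z):
    e,d=ray(c,u,v);return e+d*(z-e[2])/d[2]
def proj(c,p):
    q=np.array(c['orientation']).T@(np.array(p)-c['eye']);K=c['K'];return K[0][0]*q[0]/-q[2]+K[0][2],K[1][1]*q[1]/q[2]+K[1][2]
def two(a,ua,b,ub):
    A=[];B=[]
    for c,u in((a,ua),(b,ub)):
        e,d=ray(c,*u);d/=np.linalg.norm(d);P=np.eye(3)-np.outer(d,d);A.append(P);B.append(P@e)
    return np.linalg.lstsq(np.vstack(A),np.hstack(B),rcond=None)[0]
E
python3 - <<'E'
from h import *
t=camera("top");s=camera("scene")
a=cv2.resize(t['img'][150:260,205:315],(400,400),interpolation=cv2.INTER_CUBIC)
b=cv2.resize(s['img'][145:255,200:310],(400,400),interpolation=cv2.INTER_CUBIC)
cv2.imwrite('pics/crop1.png',cv2.cvtColor(np.hstack([a,b]),cv2.COLOR_RGB2BGR))
# wooden tray mask in the top view
h=cv2.cvtColor(t['img'],cv2.COLOR_RGB2HSV)
m=((h[...,0]<16)&(h[...,1]>110)&(h[...,2]>50)).astype(np.uint8);m[:,:208]=0;m[:,312:]=0;m[:155]=0;m[255:]=0
cs,_=cv2.findContours(m,0,2);p=cv2.convexHull(max(cs,key=cv2.contourArea))[:,0]
P=np.array([onz(t,u,v,.039)[:2] for u,v in p],np.float32)
print(cv2.minEnclosingCircle(P)); el=cv2.fitEllipse(P);print(el)
E
```

```text
((0.5125385522842407, -0.07315613329410553), 0.13342666625976562)
((0.5120205879211426, -0.0734390914440155), (0.26390665769577026, 0.26544052362442017), 82.11575317382812)
```

View pics/crop1.png

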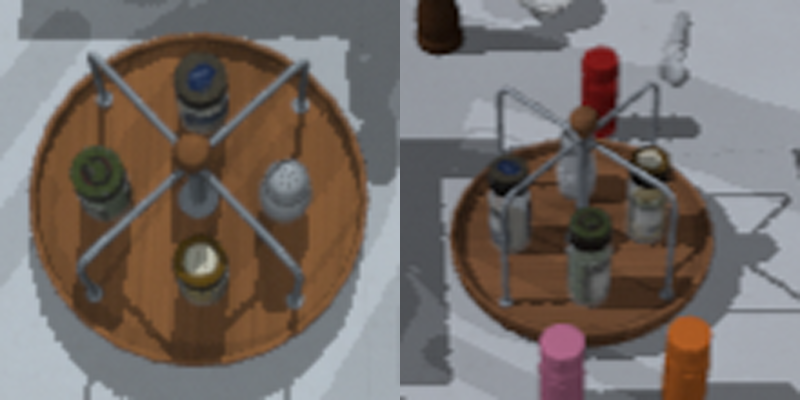

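The crop shows three flat-lidded jars at back, left and front. The right-hand one, at crop (285,182) or about top (283,200), has a domed, pierced metal cap and is the shortest, so it is the salt shaker. The salt must go from the right to the front, about 90° clockwise. Next I measure the spokes and surroundings.

```bash
python3 - <<'E'
from h import *
t=camera("top")
f=lambda x,y:(205+x*.275-.36,150+y*.275-.36)
C=np.array([.512,-.0734])
def rep(n,x,y,z):
    p=onz(t,*f(x,y),z)[:2];d=p-C;print(n,p.round(4),'r',np.hypot(*d).round(4),'ang',np.degrees(np.arctan2(d[1],d[0])).round(1))
rep('knob',197,152,.2)
for n,x,y in(('BL',92,57),('BR',305,66),('FL',82,265),('FR',299,278)): rep(n,x,y,.171)
rep('salt',288,174,.112)
for n,x,y in(('jb',202,70),('jl',98,168),('jf',200,258)): rep(n,x,y,.131)
for n,u,v,z in(('red',327,211,.1),('mill',389,146,.17),('orange',189,227,.1),('pink',191,186,.1),('dish',399,203,.03),('mug',147,187,.09),('board',268,60,.3),('bottle',323,78,.25)): print(n,onz(t,u,v,z).round(3))
E
```

```text
knob [ 0.5126 -0.077 ] r 0.0036 ang -80.9
BL [5.898e-01 1.000e-04] r 0.1071 ang 43.4
BR [ 0.5823 -0.1542] r 0.1071 ang -49.0
FL [0.4374 0.0051] r 0.1083 ang 133.5
FR [ 0.4277 -0.1483] r 0.1127 ang -138.4
salt [ 0.5148 -0.1428] r 0.0694 ang -87.7
jb [ 0.5905 -0.0787] r 0.0787 ang -3.9
jl [ 0.516  -0.0019] r 0.0717 ang 86.8
jf [ 0.4484 -0.0774] r 0.0637 ang -176.4
red [ 0.479 -0.26   0.1  ]
mill [ 0.641 -0.42   0.17 ]
orange [0.436 0.116 0.1  ]
pink [0.551 0.114 0.1  ]
dish [ 0.514 -0.476  0.03 ]
mug [0.551 0.239 0.09 ]
board [ 0.822 -0.102  0.3  ]
bottle [ 0.797 -0.242  0.25 ]
```

Centre ≈ (0.511, -0.0745), which the tray, knob and spoke ends agree on to about 3 mm. The spokes are at about 42°+90k, and the salt is at r ≈ 0.07 and about -88°, as expected. I'll push the front-right spoke (-138°) clockwise across the front with shut fingers. The tips stay at z ≈ 0.15, under the bar but above all the lids.

```bash
python3 -m jog '[{"x":-1.5,"y":-1.6,"claw":0},{"x":-3.1,"y":-3.3,"claw":0},{"x":-3.1,"y":-3.3,"claw":0},{"x":-3.1,"y":-3.3,"claw":0},{"x":-3.1,"y":-3.3,"claw":0},{"x":-3.1,"y":-3.3,"claw":0},{"x":-3.1,"y":-3.3,"claw":0},{"x":-3.1,"y":-3.3,"claw":0},{"x":-3.1,"y":-3.3,"claw":0},{"x":-3.1,"y":-3.3,"claw":0}]'
python3 -m jog '[{"x":-3.1,"y":-3.3,"claw":0},{"x":-3.1,"y":-3.3,"claw":0},{"x":-3.1,"y":-3.3,"claw":0},{"x":-3.1,"y":-3.3,"claw":0},{"x":-3.1,"y":-3.3,"claw":0},{"x":-3.1,"y":-3.3,"claw":0},{"x":-1.6,"y":-1.6,"wz":7.6,"claw":0},{"wz":7.6,"claw":0},{"wz":7.6,"claw":0},{"claw":0}]'
python3 - <<'E'
from h import *
s=read_state();print(s['tcp_pos'],np.round(s['eef_rot'],3).tolist(),s['opening'],s['contact_force'])
R=s['eef_rot'];print('to start (tool,cm)',np.array(R).T@(np.array([.4787,-.1507,.169])-s['tcp_pos'])*100)
t=camera("top");q=camera("scene")
a=cv2.resize(t['img'][140:290,180:330],(400,400),interpolation=cv2.INTER_CUBIC)
b=cv2.resize(q['img'][105:255,200:350],(400,400),interpolation=cv2.INTER_CUBIC)
cv2.imwrite('pics/c2.png',cv2.cvtColor(np.hstack([a,b]),cv2.COLOR_RGB2BGR))
E
```

```text
[0.2564001  0.54221244 0.2494996 ] [[-0.904, 0.428, -0.0], [0.428, 0.904, -0.001], [0.0, -0.001, -1.0]] 0.08557895526186216 [-0.75826134  0.31583654 -0.33409634]
to start (tool,cm) [-49.72205335 -53.12713288   8.09172052]$[0]: bad value
$[0]: bad value
```

View pics/c2.png

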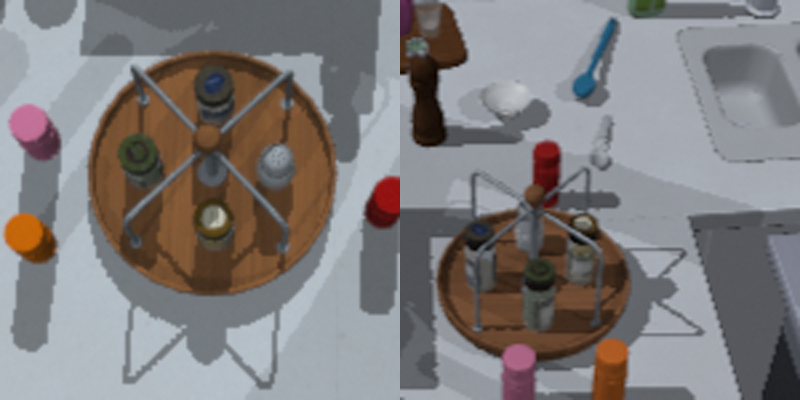

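The call was refused and nothing moved; the picture shows the same scene. Probably every key has to be given, so I'll test with one row.

```bash
python3 -m jog '[{"x":-1.5,"y":-1.6,"z":0,"wx":0,"wy":0,"wz":0,"claw":0}]'
```

```text
time: 0.45
tcp_pos: [0.2625, 0.5225, 0.2498]
eef_rot: [[-0.905, 0.426, -0.0], [0.426, 0.905, 0.001], [0.001, 0.0, -1.0]]
contact_force: [-0.3, -0.9, 0.4]
opening: 0.0731
finger_force: 0.0
```

```bash
python3 -m jog '[{"x":-3.1,"y":-3.3,"z":0,"wx":0,"wy":0,"wz":0,"claw":0},{"x":-3.1,"y":-3.3,"z":0,"wx":0,"wy":0,"wz":0,"claw":0},{"x":-3.1,"y":-3.3,"z":0,"wx":0,"wy":0,"wz":0,"claw":0},{"x":-3.1,"y":-3.3,"z":0,"wx":0,"wy":0,"wz":0,"claw":0},{"x":-3.1,"y":-3.3,"z":0,"wx":0,"wy":0,"wz":0,"claw":0},{"x":-3.1,"y":-3.3,"z":0,"wx":0,"wy":0,"wz":0,"claw":0},{"x":-3.1,"y":-3.3,"z":0,"wx":0,"wy":0,"wz":0,"claw":0},{"x":-3.1,"y":-3.3,"z":0,"wx":0,"wy":0,"wz":0,"claw":0}]' && python3 -m jog '[{"x":-3.1,"y":-3.3,"z":0,"wx":0,"wy":0,"wz":0,"claw":0},{"x":-3.1,"y":-3.3,"z":0,"wx":0,"wy":0,"wz":0,"claw":0},{"x":-3.1,"y":-3.3,"z":0,"wx":0,"wy":0,"wz":0,"claw":0},{"x":-3.1,"y":-3.3,"z":0,"wx":0,"wy":0,"wz":0,"claw":0},{"x":-3.1,"y":-3.3,"z":0,"wx":0,"wy":0,"wz":0,"claw":0},{"x":-3.1,"y":-3.3,"z":0,"wx":0,"wy":0,"wz":0,"claw":0},{"x":-2,"y":-2,"z":0,"wx":0,"wy":0,"wz":7.6,"claw":0},{"x":0,"y":0,"z":0,"wx":0,"wy":0,"wz":7.6,"claw":0},{"x":0,"y":0,"z":0,"wx":0,"wy":0,"wz":7.6,"claw":0},{"x":0,"y":0,"z":0,"wx":0,"wy":0,"wz":0,"claw":0}]'
python3 - <<'E'
from h import *
s=read_state();print(s['tcp_pos'],np.round(s['eef_rot'],3).tolist(),s['opening'],s['joints'])
R=s['eef_rot'];print('to start (tool,cm)',np.array(R).T@(np.array([.4787,-.1507,.169])-s['tcp_pos'])*100)
E
```

```text
time: 1.25
tcp_pos: [0.3747, 0.1752, 0.2503]
eef_rot: [[-0.904, 0.427, 0.001], [0.427, 0.904, 0.0], [-0.001, 0.001, -1.0]]
contact_force: [1.4, 0.5, -0.5]
opening: 0.0003
finger_force: 0.0
time: 2.25
tcp_pos: [0.4675, -0.1087, 0.2499]
eef_rot: [[-0.665, 0.746, -0.0], [0.746, 0.665, 0.0], [0.0, -0.0, -1.0]]
contact_force: [0.2, 0.3, -0.3]
opening: -0.0005
finger_force: 0.0
[ 0.4674954  -0.10868641  0.24992008] [[-0.665, 0.746, -0.0], [0.746, 0.665, 0.0], [0.0, -0.0, -1.0]] -0.00047495739465208307 [-3.35320236e-01 -1.99535215e-01  1.81065077e+00  1.83271259e-05
  1.53071606e+00 -1.06344462e+00]
to start (tool,cm) [-3.88339192 -1.95873093  8.09135821]
```

```bash
python3 -m jog '[{"x":-2,"y":-1,"z":0,"wx":0,"wy":0,"wz":0,"claw":0},{"x":-1.9,"y":-1,"z":0,"wx":0,"wy":0,"wz":0,"claw":0},{"x":0,"y":0,"z":1,"wx":0,"wy":0,"wz":0,"claw":0},{"x":0,"y":0,"z":2,"wx":0,"wy":0,"wz":0,"claw":0},{"x":0,"y":0,"z":2,"wx":0,"wy":0,"wz":0,"claw":0},{"x":0,"y":0,"z":2,"wx":0,"wy":0,"wz":0,"claw":0},{"x":0,"y":0,"z":1,"wx":0,"wy":0,"wz":0,"claw":0},{"x":0,"y":0,"z":0,"wx":0,"wy":0,"wz":0,"claw":0}]'
python3 - <<'E'
from h import *
t=camera("top");q=camera("scene")
a=cv2.resize(t['img'][150:270,200:320],(400,400),interpolation=cv2.INTER_CUBIC)
b=cv2.resize(q['img'][125:245,200:320],(400,400),interpolation=cv2.INTER_CUBIC)
cv2.imwrite('pics/c3.png',cv2.cvtColor(np.hstack([a,b]),cv2.COLOR_RGB2BGR))
for c in(t,q): print(proj(c,[.4787,-.1507,.150]))
E
```

```text
time: 3.05
tcp_pos: [0.4775, -0.1497, 0.1681]
eef_rot: [[-0.669, 0.743, -0.003], [0.743, 0.669, 0.002], [0.003, -0.001, -1.0]]
contact_force: [-0.6, 0.2, -0.4]
opening: -0.0002
finger_force: 0.0
(np.float64(287.3450733049967), np.float64(208.0010306188427))
(np.float64(256.77786733784774), np.float64(170.88205757245595))
```

View pics/c3.png

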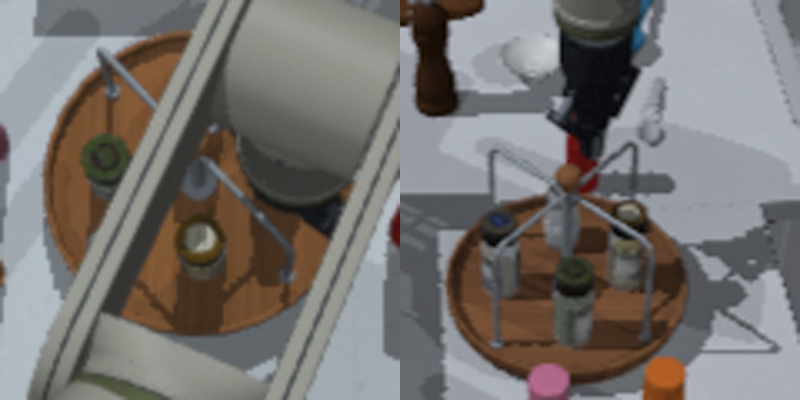

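The fingertips show at crop (590,153), i.e. scene (257,171), where the calibration predicts them. They are inside the salt quarter with the spoke beside them. Now I close the gap to the spoke.

```bash
python3 -m jog '[{"x":0.3,"y":0,"z":0,"wx":0,"wy":0,"wz":0,"claw":0},{"x":0.4,"y":0,"z":0,"wx":0,"wy":0,"wz":0,"claw":0},{"x":0.4,"y":0,"z":0,"wx":0,"wy":0,"wz":0,"claw":0},{"x":0.3,"y":0,"z":0,"wx":0,"wy":0,"wz":0,"claw":0},{"x":0.2,"y":0,"z":0,"wx":0,"wy":0,"wz":0,"claw":0},{"x":0.2,"y":0,"z":0,"wx":0,"wy":0,"wz":0,"claw":0},{"x":0.13,"y":-0.02,"z":0,"wx":0,"wy":0,"wz":1,"claw":0},{"x":0.26,"y":-0.04,"z":0,"wx":0,"wy":0,"wz":2,"claw":0}]'
```

```text
time: 3.95
tcp_pos: [0.4638, -0.135, 0.1701]
eef_rot: [[-0.626, 0.779, 0.001], [0.779, 0.626, -0.001], [-0.001, 0.0, -1.0]]
contact_force: [0.5, -0.6, -0.6]
opening: 0.0
finger_force: 0.6
```

```bash
python3 -m jog '[{"x":0.39,"y":-0.06,"z":0,"wx":0,"wy":0,"wz":3,"claw":0},{"x":0.39,"y":-0.06,"z":0,"wx":0,"wy":0,"wz":3,"claw":0},{"x":0.39,"y":-0.06,"z":0,"wx":0,"wy":0,"wz":3,"claw":0},{"x":0.39,"y":-0.06,"z":0,"wx":0,"wy":0,"wz":3,"claw":0},{"x":0.39,"y":-0.06,"z":0,"wx":0,"wy":0,"wz":3,"claw":0},{"x":0.39,"y":-0.06,"z":0,"wx":0,"wy":0,"wz":3,"claw":0},{"x":0.39,"y":-0.06,"z":0,"wx":0,"wy":0,"wz":3,"claw":0},{"x":0.39,"y":-0.06,"z":0,"wx":0,"wy":0,"wz":3,"claw":0}]'
python3 - <<'E'
from h import *
s=read_state();R=np.array(s['eef_rot']);print('hub in tool cm',R.T@(np.array([.511,-.0745,.169])-s['tcp_pos'])*100, 'force tool',R.T@s['contact_force'])
q=camera("scene");t=camera("top")
a=cv2.resize(t['img'][150:270,200:320],(400,400),interpolation=cv2.INTER_CUBIC)
b=cv2.resize(q['img'][125:245,200:320],(400,400),interpolation=cv2.INTER_CUBIC)
cv2.imwrite('pics/c4.png',cv2.cvtColor(np.hstack([a,b]),cv2.COLOR_RGB2BGR))
E
```

```text
time: 4.75
tcp_pos: [0.4446, -0.1101, 0.17]
eef_rot: [[-0.254, 0.967, -0.0], [0.967, 0.254, -0.001], [-0.001, -0.0, -1.0]]
contact_force: [-1.1, -2.3, 1.1]
opening: -0.0
finger_force: 0.8
hub in tool cm [1.75429236 7.32659265 0.09994766] force tool [-1.94020756 -1.60024046 -1.05052191]
```

View pics/c4.png

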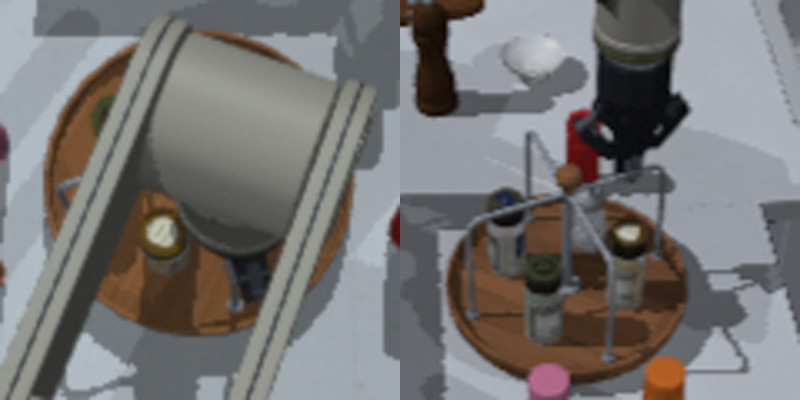

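The carousel has turned about 25° clockwise and everything is upright; the salt now shows at scene crop (588,220). Continuing.

```bash
python3 -m jog '[{"x":0.39,"y":-0.07,"z":0,"wx":0,"wy":0,"wz":3,"claw":0},{"x":0.39,"y":-0.07,"z":0,"wx":0,"wy":0,"wz":3,"claw":0},{"x":0.39,"y":-0.07,"z":0,"wx":0,"wy":0,"wz":3,"claw":0},{"x":0.39,"y":-0.07,"z":0,"wx":0,"wy":0,"wz":3,"claw":0},{"x":0.39,"y":-0.07,"z":0,"wx":0,"wy":0,"wz":3,"claw":0},{"x":0.39,"y":-0.07,"z":0,"wx":0,"wy":0,"wz":3,"claw":0},{"x":0.39,"y":-0.07,"z":0,"wx":0,"wy":0,"wz":3,"claw":0},{"x":0.39,"y":-0.07,"z":0,"wx":0,"wy":0,"wz":3,"claw":0},{"x":0.39,"y":-0.07,"z":0,"wx":0,"wy":0,"wz":3,"claw":0},{"x":0.39,"y":-0.07,"z":0,"wx":0,"wy":0,"wz":3,"claw":0}]'
python3 -m jog '[{"x":0.39,"y":-0.07,"z":0,"wx":0,"wy":0,"wz":3,"claw":0},{"x":0.39,"y":-0.07,"z":0,"wx":0,"wy":0,"wz":3,"claw":0},{"x":0.39,"y":-0.07,"z":0,"wx":0,"wy":0,"wz":3,"claw":0},{"x":0.39,"y":-0.07,"z":0,"wx":0,"wy":0,"wz":3,"claw":0},{"x":0.39,"y":-0.07,"z":0,"wx":0,"wy":0,"wz":3,"claw":0},{"x":0.39,"y":-0.07,"z":0,"wx":0,"wy":0,"wz":3,"claw":0},{"x":0.39,"y":-0.07,"z":0,"wx":0,"wy":0,"wz":3,"claw":0},{"x":0.26,"y":-0.05,"z":0,"wx":0,"wy":0,"wz":2,"claw":0},{"x":0.13,"y":-0.02,"z":0,"wx":0,"wy":0,"wz":1,"claw":0},{"x":0,"y":0,"z":0,"wx":0,"wy":0,"wz":0,"claw":0}]'
python3 - <<'E'
from h import *
s=read_state();R=np.array(s['eef_rot']);print('hub in tool cm',R.T@(np.array([.511,-.0745,.169])-s['tcp_pos'])*100, 'force tool',R.T@s['contact_force'])
q=camera("scene");t=camera("top")
a=cv2.resize(t['img'][150:270,200:320],(400,400),interpolation=cv2.INTER_CUBIC)
b=cv2.resize(q['img'][125:245,200:320],(400,400),interpolation=cv2.INTER_CUBIC)
cv2.imwrite('pics/c5.png',cv2.cvtColor(np.hstack([a,b]),cv2.COLOR_RGB2BGR))
E
```

```text
time: 5.85
tcp_pos: [0.4367, -0.0716, 0.1699]
eef_rot: [[0.262, 0.965, -0.001], [0.965, -0.262, -0.0], [-0.001, -0.0, -1.0]]
contact_force: [-0.1, -1.2, 0.7]
opening: -0.0
finger_force: 0.8
time: 6.85
tcp_pos: [0.4454, -0.041, 0.1699]
eef_rot: [[0.63, 0.776, -0.0], [0.776, -0.63, 0.0], [0.0, -0.0, -1.0]]
contact_force: [0.9, 0.2, 0.6]
opening: 0.0
finger_force: 0.0
hub in tool cm [1.53594115 7.20330775 0.09384203] force tool [ 0.74702462  0.57587451 -0.57829678]
```

View pics/c5.png

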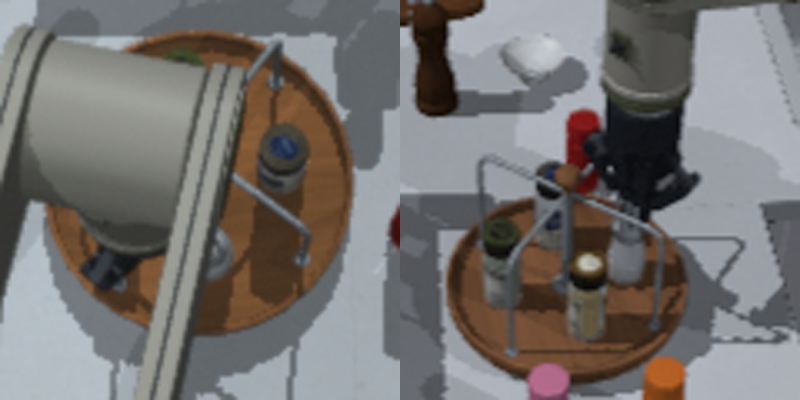

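It has turned roughly 80°. In the top crop the visible spoke bends are at (280,45) and (307,232) and the blue-lidded jar at (283,140). I compute the angle from those.

```bash
python3 - <<'E'
from h import *
t=camera("top");q=camera("scene")
C=np.array([.511,-.0745])
def rep(n,c,u,v,z):
    p=onz(c,u,v,z)[:2];d=p-C;print(n,p.round(4),'r',np.hypot(*d).round(4),'ang',np.degrees(np.arctan2(d[1],d[0])).round(1))
T=lambda x,y:(200+x*.3-.35,150+y*.3-.35)
S=lambda x,y:(200+(x-400)*.3-.35,125+y*.3-.35)
rep('spoke BR',t,*T(279,44),.171);rep('spoke FR',t,*T(307,233),.171);rep('jar(-3.9)',t,*T(283,138),.131)
rep('s: BR far',q,*S(484,160),.171);rep('s: FL',q,*S(657,234),.171);rep('s: BL',q,*S(515,262),.171)
rep('s jar green(86.8)',q,*S(501,231),.131);rep('s jar yel(-176.4)',q,*S(590,266),.131)
rep('s salt',q,*S(627,222),.112)
E
```

```text
spoke BR [ 0.5958 -0.1407] r 0.1076 ang -38.0
spoke FR [ 0.4446 -0.161 ] r 0.109 ang -127.5
jar(-3.9) [ 0.5286 -0.1443] r 0.072 ang -75.9
s: BR far [ 0.5956 -0.1293] r 0.1008 ang -32.9
s: FL [ 0.4291 -0.0052] r 0.1073 ang 139.8
s: BL [0.5742 0.0197] r 0.1134 ang 56.1
s jar green(86.8) [ 0.5831 -0.0619] r 0.0732 ang 9.9
s jar yel(-176.4) [ 0.496  -0.0042] r 0.0719 ang 102.0
s salt [ 0.4462 -0.081 ] r 0.0651 ang -174.2
```

The turn so far is about 80° (spokes -79 to -82°), and the salt is about 8–10° short of front. I push 10° more, back off the bar and rise a little, then measure.

```bash
python3 -m jog '[{"x":0.13,"y":-0.02,"z":0,"wx":0,"wy":0,"wz":1,"claw":0},{"x":0.26,"y":-0.05,"z":0,"wx":0,"wy":0,"wz":2,"claw":0},{"x":0.26,"y":-0.05,"z":0,"wx":0,"wy":0,"wz":2,"claw":0},{"x":0.26,"y":-0.05,"z":0,"wx":0,"wy":0,"wz":2,"claw":0},{"x":0.26,"y":-0.05,"z":0,"wx":0,"wy":0,"wz":2,"claw":0},{"x":0.13,"y":-0.02,"z":0,"wx":0,"wy":0,"wz":1,"claw":0},{"x":0,"y":0,"z":0,"wx":0,"wy":0,"wz":0,"claw":0},{"x":-0.3,"y":0,"z":0,"wx":0,"wy":0,"wz":0,"claw":0},{"x":-0.5,"y":0,"z":0,"wx":0,"wy":0,"wz":0,"claw":0},{"x":-0.5,"y":0,"z":0,"wx":0,"wy":0,"wz":0,"claw":0}]'
python3 -m jog '[{"x":0,"y":0,"z":-1,"wx":0,"wy":0,"wz":0,"claw":0},{"x":0,"y":0,"z":-2,"wx":0,"wy":0,"wz":0,"claw":0},{"x":0,"y":0,"z":-3,"wx":0,"wy":0,"wz":0,"claw":0},{"x":0,"y":0,"z":-3,"wx":0,"wy":0,"wz":0,"claw":0},{"x":0,"y":0,"z":-2,"wx":0,"wy":0,"wz":0,"claw":0},{"x":0,"y":0,"z":0,"wx":0,"wy":0,"wz":0,"claw":0}]'
python3 - <<'E'
from h import *
q=camera("scene");t=camera("top")
a=cv2.resize(t['img'][150:270,200:320],(400,400),interpolation=cv2.INTER_CUBIC)
b=cv2.resize(q['img'][125:245,200:320],(400,400),interpolation=cv2.INTER_CUBIC)
cv2.imwrite('pics/c6.png',cv2.cvtColor(np.hstack([a,b]),cv2.COLOR_RGB2BGR))
E
```

```text
time: 8.05
tcp_pos: [0.4422, -0.0388, 0.17]
eef_rot: [[0.756, 0.655, -0.0], [0.655, -0.756, -0.0], [-0.0, 0.0, -1.0]]
contact_force: [-0.2, 0.2, 0.6]
opening: 0.0001
finger_force: 0.0
time: 8.65
tcp_pos: [0.4443, -0.0389, 0.2846]
eef_rot: [[0.756, 0.654, 0.007], [0.654, -0.756, -0.001], [0.004, 0.006, -1.0]]
contact_force: [0.6, 0.1, 1.2]
opening: -0.0002
finger_force: 0.0
```

View pics/c6.png

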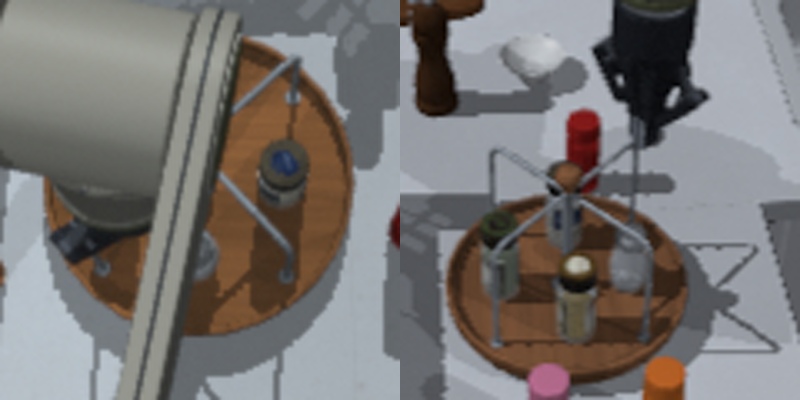

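The shaker seems in front, but the arm hides it from above. I swing the raised arm aside to get a clean measurement.

```bash
python3 -m jog '[{"x":-1.3,"y":1.5,"z":0,"wx":0,"wy":0,"wz":0,"claw":0},{"x":-2.6,"y":3,"z":0,"wx":0,"wy":0,"wz":0,"claw":0},{"x":-2.6,"y":3,"z":0,"wx":0,"wy":0,"wz":0,"claw":0},{"x":-2.6,"y":3,"z":0,"wx":0,"wy":0,"wz":0,"claw":0},{"x":-2.6,"y":3,"z":0,"wx":0,"wy":0,"wz":0,"claw":0},{"x":-1.3,"y":1.5,"z":0,"wx":0,"wy":0,"wz":0,"claw":0},{"x":0,"y":0,"z":0,"wx":0,"wy":0,"wz":0,"claw":0}]'
python3 - <<'E'
from h import *
q=camera("scene");t=camera("top")
a=cv2.resize(t['img'][150:270,200:320],(400,400),interpolation=cv2.INTER_CUBIC)
b=cv2.resize(q['img'][125:245,200:320],(400,400),interpolation=cv2.INTER_CUBIC)
cv2.imwrite('pics/c7.png',cv2.cvtColor(np.hstack([a,b]),cv2.COLOR_RGB2BGR))
E
```

```text
time: 9.45
tcp_pos: [0.4413, -0.239, 0.278]
eef_rot: [[0.758, 0.652, -0.003], [0.652, -0.758, 0.001], [-0.001, -0.003, -1.0]]
contact_force: [0.3, 0.3, -0.2]
opening: -0.0002
finger_force: 0.0
```

View pics/c7.png

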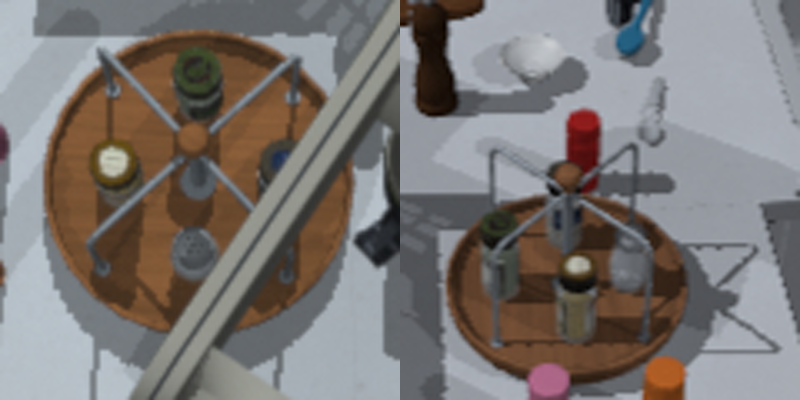

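The top crop shows the salt in the front quarter, with its cap centre near (193,246). The jars are upright, with lids at (197,68) and (114,162). Now its angle and the move to it.

```bash
python3 - <<'E'
from h import *
t=camera("top");q=camera("scene");s=read_state();C=np.array([.511,-.0745])
T=lambda x,y:(200+x*.3-.35,150+y*.3-.35)
S=lambda x,y:(200+(x-400)*.3-.35,125+y*.3-.35)
def rep(n,c,uv,z):
    p=onz(c,*uv,z);d=(p[:2]-C);print(n,p.round(4),'r',np.hypot(*d).round(4),'ang',np.degrees(np.arctan2(d[1],d[0])).round(1));return p
rep('BL',t,T(102,52),.171);rep('BR',t,T(297,60),.171);rep('FL',t,T(90,245),.171)
rep('jb',t,T(197,66),.131);rep('jl',t,T(114,160),.131)
a=rep('salt top',t,T(193,244),.113);rep('salt sc',q,S(630,228),.113)
print('two',two(t,T(193,244),q,S(630,228)))
R=np.array(s['eef_rot']);print('move tool cm',R.T@(np.append(a[:2],.155)-s['tcp_pos'])*100)
E
```

```text
BL [ 0.59   -0.0007  0.171 ] r 0.1081 ang 43.0
BR [ 0.5826 -0.1548  0.171 ] r 0.1076 ang -48.3
FL [0.4358 0.0065 0.171 ] r 0.1106 ang 132.9
jb [ 0.589  -0.0748  0.131 ] r 0.078 ang -0.2
jl [ 0.511 -0.008  0.131] r 0.0665 ang 90.0
salt top [ 0.4451 -0.0713  0.113 ] r 0.066 ang 177.2
salt sc [ 0.4444 -0.0709  0.113 ] r 0.0667 ang 176.9
two [ 0.4447417  -0.07119524  0.11288749]
move tool cm [ 10.98823473 -12.23419895  12.4429882 ]
```

The two views agree: the cap is at (0.445, -0.071, 0.113) and at 177°, so the salt is in front within 3°. I move above it, turn the gripper so its corner faces away from the knob, and descend to 25 mm above the cap.

```bash
python3 -m jog '[{"x":1.5,"y":-1.6,"z":0,"wx":0,"wy":0,"wz":0,"claw":0},{"x":2.5,"y":-2.8,"z":0,"wx":0,"wy":0,"wz":0,"claw":0},{"x":2.5,"y":-2.8,"z":0,"wx":0,"wy":0,"wz":0,"claw":0},{"x":2.5,"y":-2.8,"z":0,"wx":0,"wy":0,"wz":0,"claw":0},{"x":2,"y":-2.2,"z":0,"wx":0,"wy":0,"wz":8.2,"claw":0},{"x":0,"y":0,"z":0,"wx":0,"wy":0,"wz":8.2,"claw":0},{"x":0,"y":0,"z":0,"wx":0,"wy":0,"wz":8.2,"claw":0},{"x":0,"y":0,"z":0,"wx":0,"wy":0,"wz":8.2,"claw":0},{"x":0,"y":0,"z":0,"wx":0,"wy":0,"wz":8.2,"claw":0},{"x":0,"y":0,"z":0,"wx":0,"wy":0,"wz":0,"claw":0}]'
python3 - <<'E'
from h import *
s=read_state();R=np.array(s['eef_rot']);print('move tool cm',R.T@(np.array([.4447,-.0712,.160])-s['tcp_pos'])*100,s['joints'])
E
```

```text
time: 10.65
tcp_pos: [0.4456, -0.0716, 0.2799]
eef_rot: [[1.0, -0.002, 0.0], [-0.002, -1.0, 0.0], [0.0, -0.0, -1.0]]
contact_force: [-0.1, -0.0, 0.2]
opening: -0.0003
finger_force: 0.0
move tool cm [-0.09474379 -0.03376641 11.99473567] [-2.73054595e-01 -2.92918903e-01  1.83454054e+00  1.92746897e-04
  1.59987638e+00  1.30021623e+00]
```

```bash
python3 -m jog '[{"x":-0.1,"y":0,"z":1,"wx":0,"wy":0,"wz":0,"claw":0},{"x":0,"y":0,"z":2,"wx":0,"wy":0,"wz":0,"claw":0},{"x":0,"y":0,"z":2,"wx":0,"wy":0,"wz":0,"claw":0},{"x":0,"y":0,"z":2,"wx":0,"wy":0,"wz":0,"claw":0},{"x":0,"y":0,"z":2,"wx":0,"wy":0,"wz":0,"claw":0},{"x":0,"y":0,"z":1,"wx":0,"wy":0,"wz":0,"claw":0},{"x":0,"y":0,"z":1,"wx":0,"wy":0,"wz":0,"claw":0},{"x":0,"y":0,"z":1,"wx":0,"wy":0,"wz":0,"claw":0},{"x":0,"y":0,"z":0,"wx":0,"wy":0,"wz":0,"claw":0},{"x":0,"y":0,"z":0,"wx":0,"wy":0,"wz":0,"claw":0}]'
python3 - <<'E'
from h import *
q=camera("scene")
b=cv2.resize(q['img'][125:245,200:320],(600,600),interpolation=cv2.INTER_CUBIC)
cv2.imwrite('pics/c8.png',cv2.cvtColor(b,cv2.COLOR_RGB2BGR))
E
```

```text
time: 11.65
tcp_pos: [0.445, -0.0728, 0.1603]
eef_rot: [[1.0, -0.002, 0.0], [-0.002, -1.0, -0.0], [0.0, 0.0, -1.0]]
contact_force: [0.1, -0.1, -0.6]
opening: -0.0001
finger_force: 0.0
```

View pics/c8.png

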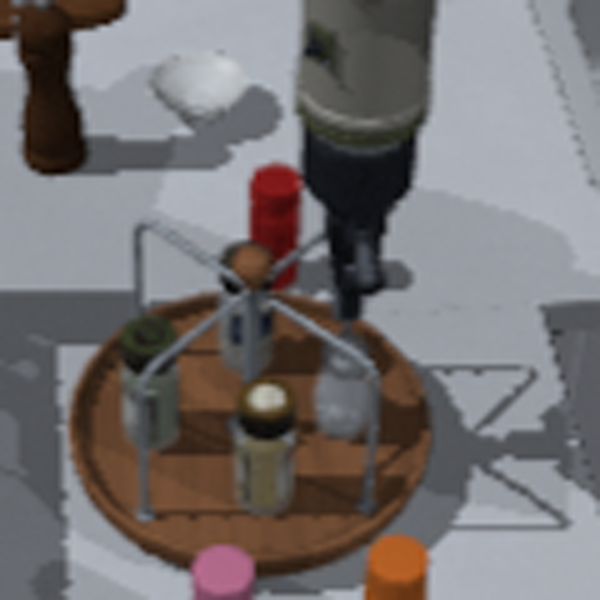

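The fingertips at crop (347,318) hover just above the salt cap at (345,345). Nothing is touched, the carousel hasn't moved and all containers are upright. Holding over three seconds, then handing in.

```bash
for i in 1 2 3; do python3 -m jog '[{"x":0,"y":0,"z":0,"wx":0,"wy":0,"wz":0,"claw":0},{"x":0,"y":0,"z":0,"wx":0,"wy":0,"wz":0,"claw":0},{"x":0,"y":0,"z":0,"wx":0,"wy":0,"wz":0,"claw":0},{"x":0,"y":0,"z":0,"wx":0,"wy":0,"wz":0,"claw":0},{"x":0,"y":0,"z":0,"wx":0,"wy":0,"wz":0,"claw":0},{"x":0,"y":0,"z":0,"wx":0,"wy":0,"wz":0,"claw":0},{"x":0,"y":0,"z":0,"wx":0,"wy":0,"wz":0,"claw":0},{"x":0,"y":0,"z":0,"wx":0,"wy":0,"wz":0,"claw":0},{"x":0,"y":0,"z":0,"wx":0,"wy":0,"wz":0,"claw":0},{"x":0,"y":0,"z":0,"wx":0,"wy":0,"wz":0,"claw":0}]' | head -2; done
python3 -c "
from station import *
print(hand_in())"
```

```text
time: 12.7
tcp_pos: [0.4449, -0.0727, 0.16]
time: 13.7
tcp_pos: [0.4448, -0.0727, 0.16]
time: 14.7
tcp_pos: [0.4448, -0.0727, 0.16]
the job is handed in; nothing more can be done
None
```

I turned the carousel about 90° clockwise so the salt shaker stands in front (within about 3°), let go of the frame, held the fingertips about 25 mm above its cap for 3 s without touching anything, and handed the job in at 14.7 s; no verdict came back.

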